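Load the sample vial from behind the reagent bottles

TASK

Move both reagent bottles from the reagent stand into the shallow side tray to get at the sample vial behind them. Turn the sampler's carousel until its one empty pocket is at the black load arrow, and only then set the vial into that pocket; after that put each bottle back on the stand in the place where it stood at the start. It is all glass: keep it upright and never drop it, and leave the little black-lidded jar on the stand alone.

Things in the scene. Friction and masses are not known exactly. Their poses are not given: they have to be found in the camera images.
- bottle_round: Round amber glass bottle: body 70 mm across up to 90 mm height, 42 mm neck, blue cap 54 mm across from 108 to 138 mm height; about 0.4 kg. Origin: centre of its underside, z up. Starts in the front row of the stand beside the square one (axes 90 mm apart, either may be left). Must return to its own starting spot; its yaw does not matter.
- bottle_square: Square amber glass bottle: body 64 x 64 mm up to 96 mm height, the same blue cap 54 mm across from 108 to 138 mm height; about 0.4 kg. Origin: centre of its underside, z up. Starts in the front row of the stand, its sides roughly along the stand's. Must return to its own starting spot. With both bottles in place a gripper reaching for the vial would strike their caps.
- vial: Sample vial on the stand: clear glass 28 mm across with a paper band, white cap 26 mm across from 46 to 60 mm height (60 mm tall), about 35 g. Origin: centre of its underside, z up. Stands behind the bottles, midway between them, about 50 mm behind the line of their axes. Seven like it are fixed in the carousel and do not come out.
- jar: Small loose glass jar with a black lid, 36 mm across, 32 mm tall, in the rear left corner (+x, +y) of the stand, its axis about 75 mm from the vial's. Origin: centre of its underside. Leave it where it is (a shift of over 20 mm fails).
- stand: Reagent stand, fixed: grey board 190 mm deep (x) by 206 mm wide (y), 10 mm thick, with a thin steel rail 37 mm high at the back (+x) and sides; its front (-x) is open towards the robot. Origin: centre of its underside, on the bench. In its frame the bottles stand at about x = -35, y = +45 and -45 mm, the vial at about x = 17, y = 0. Yaw within 15 degrees.
- side_tray: Side tray, fixed: shallow white plastic tray 250 mm long (x) by 150 mm wide (y), floor 4 mm thick, rim 14 mm high and 4 mm thick. Origin: centre of its underside, on the bench. Empty at the start; it takes the two bottles one behind the other along its length, say 58 mm either side of its middle. It may be left or right of the stand.
- pocket (a point): Centre of the floor of the carousel's one empty pocket (round cup, 40 mm inside, 2.5 mm wall, 16 mm deep), 36 mm above the bench and 80 mm from the carousel's axis; it turns with the carousel. The seven other pockets, 45 degrees apart, hold vials whose caps reach 60 mm above this floor. The direction from the axis to this pocket is the point's -x.
- load_mark (a point): Fixed point on the sampler where the centre of the empty pocket's floor must be: 36 mm above the bench, 80 mm from the carousel's axis, on the side of the black arrow on the sampler's white front edge (towards the robot). At the start the empty pocket is 0.6 to 1.4 rad anticlockwise of it, seen from above: turn the carousel clockwise.
- knob (a point): Grip point of the carousel's centre knob, on its vertical axis, 120 mm above the bench. The knob is a black bar 40 mm long, 12 mm wide, from 102 to 130 mm above the bench, its length along the point's x (in line with the empty pocket), above all vial caps (96 mm). The carousel, an aluminium disc 212 mm across, turns with 0.06 N m of friction and stays where left.
Mind the look-alikes: they are no part of the job. Leave any brown or yellow look-alike of the vial alone. Leave any red or turquoise look-alike of the bottle_round alone.

How it is judged:
On the way, in this order (a step that is already met when the one before it is completed fails the run):
1. both bottles stand upright and released in the side tray (x of bottle_round in the frame of side_tray between -0.09 and 0.09 m and y of bottle_round in the frame of side_tray between -0.042 and 0.042 m and z of bottle_round in the frame of side_tray between -0.005 and 0.012 m and angle between each of bottle_round, bottle_square's own z axis and vertical below 0.12 rad and linear speed of each of bottle_round, bottle_square below 0.03 m/s and contact force between the fingers and bottle_round below 0.2 N and x of bottle_square in the frame of side_tray between -0.09 and 0.09 m and y of bottle_square in the frame of side_tray between -0.042 and 0.042 m and z of bottle_square in the frame of side_tray between -0.005 and 0.012 m and contact force between the fingers and bottle_square below 0.2 N), for 0.2 s.
2. the vial stands released in the empty pocket, that pocket at the load mark, with both bottles still in the side tray (all of step 1 and horizontal distance between vial and pocket below 0.01 m and z of vial in the frame of pocket below 0.006 m and horizontal distance between pocket and load_mark below 0.012 m and angle between vial's own z axis and vertical below 0.12 rad and linear speed of vial below 0.03 m/s and contact force between the fingers and vial below 0.2 N), for 0.2 s.
At the end, for the whole second after the job is handed in: The vial stands upright, released and at rest in the formerly empty pocket (within 10 mm of its centre, on its floor), that pocket within 12 mm of the load mark; each bottle stands upright, released and at rest within 15 mm of where it started. Upright: tilt under 0.12 rad (horizontal distance between vial and pocket below 0.01 m and z of vial in the frame of pocket below 0.006 m and horizontal distance between pocket and load_mark below 0.012 m and angle between each of vial, bottle_round, bottle_square's own z axis and vertical below 0.12 rad and linear speed of each of vial, bottle_round, bottle_square below 0.03 m/s and contact force between the fingers and vial below 0.2 N and distance of each of bottle_round, bottle_square from where it was at the start of the episode below 0.015 m and contact force between the fingers and bottle_round below 0.2 N and contact force between the fingers and bottle_square below 0.2 N); the robot touches nothing.
It fails at once if a bottle or the vial tips over (more than 0.5 rad) (angle between any of bottle_round, bottle_square, vial's own z axis and vertical above 0.5 rad).
It fails at once if a bottle or the vial is dropped (falls freely faster than 0.6 m/s, about 20 mm) ((linear speed of bottle_round above 0.6 m/s and contact force between anything else and bottle_round below 0.05 N) or (linear speed of bottle_square above 0.6 m/s and contact force between anything else and bottle_square below 0.05 N) or (linear speed of vial above 0.6 m/s and contact force between anything else and vial below 0.05 N)).
It fails at once if the vial is put into the pocket while the pocket is more than 18 mm from the load mark (horizontal distance between vial and pocket below 0.012 m and z of vial in the frame of pocket below 0.01 m and horizontal distance between pocket and load_mark above 0.018 m).
It fails at once if the jar on the stand is moved by more than 20 mm (distance of jar from where it was at the start of the episode above 0.02 m).
It also fails if it takes over 125 s, if anything falls off the work surface, if the arm or the gripper's body presses on something with over 40 N, if the wrist force passes 120 N, or if a joint passes its speed limit or range.

ROBOT

A 6-joint arm with a two-finger parallel gripper is mounted at the origin on the work surface. World frame = base frame: x ahead of the robot, y to its left, z up, the work surface at z = 0. Lengths are in m, angles in rad, forces in N, time in s.
With the tool pointing down it reaches from about 0.35 to 0.775 m from the base axis. Payload 5.5 kg.
Tool frame: the origin (TCP) lies midway between the tips of the shut fingers; the grasp point (between the pads) lies 19 mm behind it (robot.grip_point_offset is the distance from the TCP to the grasp point, in m); z points along the fingers, y is the line along which they close (so a half turn about z gives the same grasp; the last joint's range is limited). The gripper opens to 85 mm and grips with 20 to 120 N. Pads are 22 mm wide; open, the fingers measure 114 mm over their backs; the gripper's body (76 mm by 85 mm) begins 54 mm behind the grasp point. The pads swing forward as they close: fully open they stand 13 mm farther back than shut.
Start: joints at [1.203, 0.313, 0.046, 1.304, 0, 1.431], TCP at [0.13, 0.56, 0.231] pointing down, gripper open.
Joint ranges: [-2.76, 2.76], [-0.86, 1.69], [-1.03, 1.26], [-2.2, 2.34], [-1.47, 1.5], [-3.14, 3.14]. Speed limits (rad/s): [2.57, 2.57, 3.14, 3.14, 3.14, 3.14].

INTERFACE

Orientations are given as a 3x3 rotation matrix whose columns are the frame's x, y, z axes.
In Python, from workcell import robot gives the robot as it stands.
- The arm moves only by the tool servo_tool, never from a script. Its argument "rows" is one flat list of numbers, 4 for each row, row after row: the shift along the tool's x, y, z in cm, then the turn about the tool's z in degrees. A call has 1 to 8 rows; each row shifts and turns the commanded pose from where the row before left it, along the tool's axes as they then stand; what a row does not reach is not made up. A row lasts 1/8 s, in which the tool goes at most 62.5 mm and 10.7 degrees, less where a joint would pass 70% of its speed; a pose out of reach is approached as far as the arm can. A call is refused whole if a number of a shift passes 6.25 or a number of a turn 10.7, either way. A call with a gripper value outside its range is refused whole. "jaw" is the opening, from 0 (shut) to 1 (fully open), set as the call begins (left out, the last holds). The fingers move at their own pace and stop on an object; "newtons" is the grip in N (left out, the last holds). Time passes only in rows, so rows that do not move let the fingers close. It gives the time, the measured TCP pose, the force, the opening and the grip force at its end, in the units of the state.
- robot.state(): the state, without advancing time (a new reading comes with each control period).
- robot.capture(name): name is "side" or "top"; returns a dict with "frame" (400x640x3 uint8, red, green, blue), "fov_y" (degrees; the focal length in pixels is half the picture's height over the tangent of half this angle, whatever the lens; pixels are square), "cx", "cy" (the principal point, pixels), "k1" (the pictures are not rectified: a ray, as slopes to the right and down, at radius r is drawn at 1 + k1 r^2 times it, then the intrinsics apply), "R" (3x3) and "t" (3): a world point X has camera coordinates R X + t. Camera axes: x right, y down, z forward; pixel columns grow to the right and rows downward; lengths in m; the calibration is good to about 2 mm. A picture is of the moment at which its call begins. There is no depth.
- robot.job_done(): hands the job in; it is judged then, once.
The state is a dict: "time": time; "qpos": joint angles; "joint_velocities": joint speeds; "tau": joint torques, N m; "eef_pos": TCP position; "tool_rot": TCP orientation; "wrist_force": force on the tool from outside, world axes, zero at the start; "wrist_torque": the same for the moment, N m; "opening": opening from 0.0 (shut) to 1.0 (fully open); "finger_force": force on a finger pad.
Only numpy, scipy, OpenCV 4.12 (cv2) and the standard library are available. Lean on these libraries where they do the work, as an engineer would, in place of code of your own. Each camera call takes 0.05 s, during which the arm holds its last target. There are 200 camera calls.

## Working session

There is one attempt and no reset: what is moved stays moved. The work goes in short steps, Python scripts to look and compute and a tool call to move; the robot and the scene stay as the last step left them, time stands still between calls to the robot, and variables do not carry over. Pictures are saved under pics/ and viewed, at most 14 in all, crops included, and the job is handed in when it is done.

Besides the shell and the picture viewer there is one more tool, called after "Call:" as name(argument=value, ...) on one line, values as JSON. servo_tool: Moves the arm, as the interface text tells. Its arguments: {"type":"object","properties":{"rows":{"type":"array"},"jaw":{"type":"number"},"newtons":{"type":"number"}},"required":["rows"]}

```bash
ls; mkdir -p pics; cat > h.py <<'E'
import numpy as np, cv2
from workcell import robot
def cap(n):
    return robot.capture(n)
def K(c):
    f=200/np.tan(np.radians(c['fov_y'])/2); return f
def ray(c,u,v):
    f=K(c); d=np.array([(u-c['cx'])/f,(v-c['cy'])/f]); s=d.copy()
    for _ in range(30): s=d/(1+c['k1']*(s@s))
    R=np.array(c['R']); t=np.array(c['t'])
    return -R.T@t, R.T@np.array([s[0],s[1],1])
def atz(c,u,v,z):
    o,d=ray(c,u,v); return o+d*(z-o[2])/d[2]
def proj(c,X):
    p=np.array(c['R'])@np.array(X)+np.array(c['t']); s=p[:2]/p[2]; s=s*(1+c['k1']*(s@s))
    return s*K(c)+[c['cx'],c['cy']]
def save(c,name,box=None,k=1):
    im=np.array(c['frame'])[:,:,::-1]
    if box: im=im[box[1]:box[3],box[0]:box[2]]
    cv2.imwrite('pics/'+name+'.png',cv2.resize(im,None,fx=k,fy=k,interpolation=cv2.INTER_CUBIC))
def st():
    s=robot.state()
    print('t',s['time'],'pos',np.round(s['eef_pos'],4),'rot',np.round(s['tool_rot'],3).tolist(),'F',np.round(s['wrist_force'],1),'op',s['opening'],'ff',s['finger_force'],'q',np.round(s['qpos'],2))
E
python3 - <<'E'
from h import *
import pickle
for n in ('top','side'):
    c=cap(n); save(c,n+'0',None,1.25); pickle.dump(c,open(n+'0.pkl','wb')); print(n,c['fov_y'],c['cx'],c['cy'],c['k1'],np.round(ray(c,320,200),3).tolist())
st()
E
```

```text
pics
top 46.755572105654 325.5014977391051 195.7317514244597 -0.06823784886927173 [[0.178, -0.012, 1.31], [0.228, 0.031, -0.973]]
side 54.542342877174114 319.9617459313836 203.10544260561886 -0.08954369800167784 [[0.68, 0.606, 0.538], [-0.294, -0.788, -0.541]]
t 0.1 pos [0.1297 0.5597 0.2305] rot [[-0.974, 0.226, -0.001], [0.226, 0.974, -0.002], [0.0, -0.002, -1.0]] F [-1.1  0.3  0.1] op 1.0052867484627774 ff 0.0 q [1.2  0.31 0.05 1.3  0.   1.43]
```

View pics/top0.png

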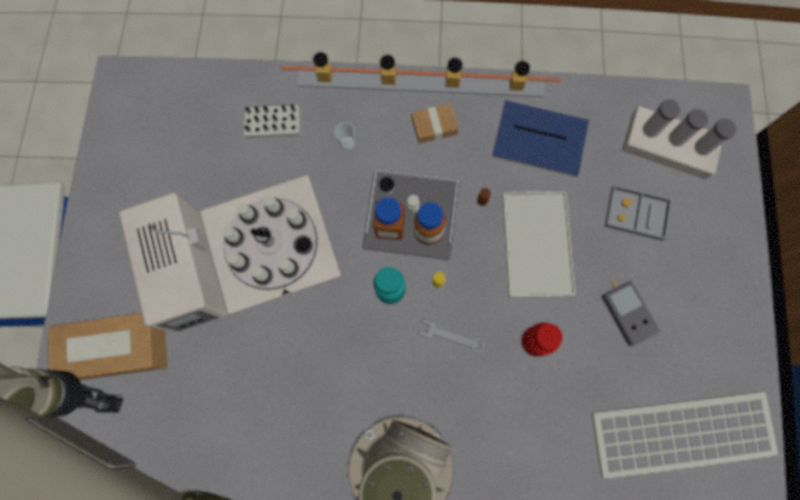

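View pics/side0.png

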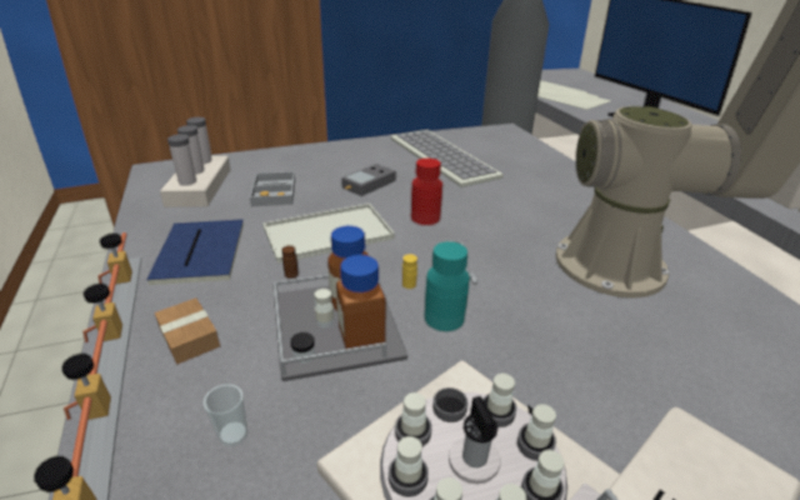

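Top view: square bottle's cap at about (388,209), round one at (431,215), white-capped vial at (413,203), jar at (386,184), tray around (540,243), carousel around (268,242), empty pocket at (303,244), and arrow at (286,292). The look-alikes are brown (484,196), yellow (439,279), turquoise (390,285) and red (542,339). I'll confirm these in enlarged crops.

```bash
python3 - <<'E'
from h import *
import pickle
c=pickle.load(open('top0.pkl','rb')); d=pickle.load(open('side0.pkl','rb'))
save(c,'a1',(285,130,475,250),4.2); save(c,'a2',(150,130,290,250),5); save(d,'a3',(190,170,400,320),3.8)
E
```

```text
(no output)
```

View pics/a1.png

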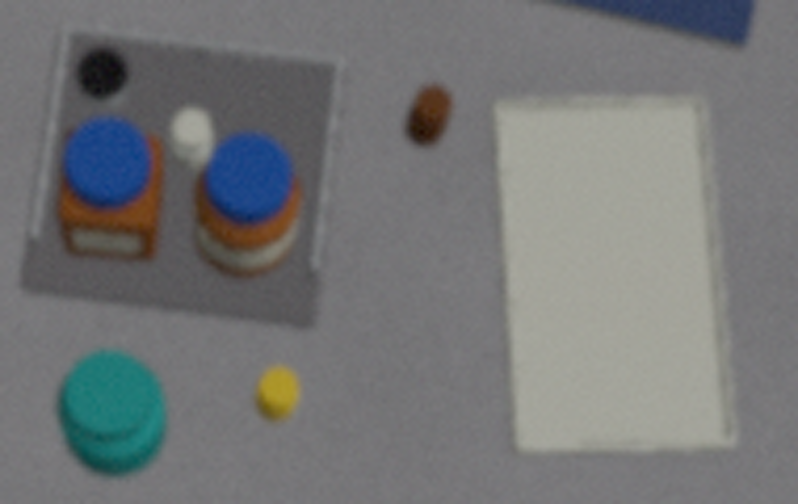

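View pics/a2.png

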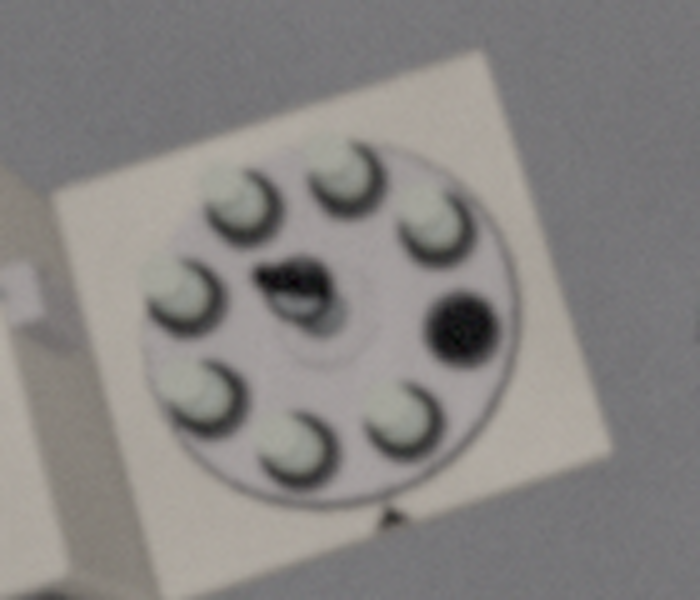

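View pics/a3.png

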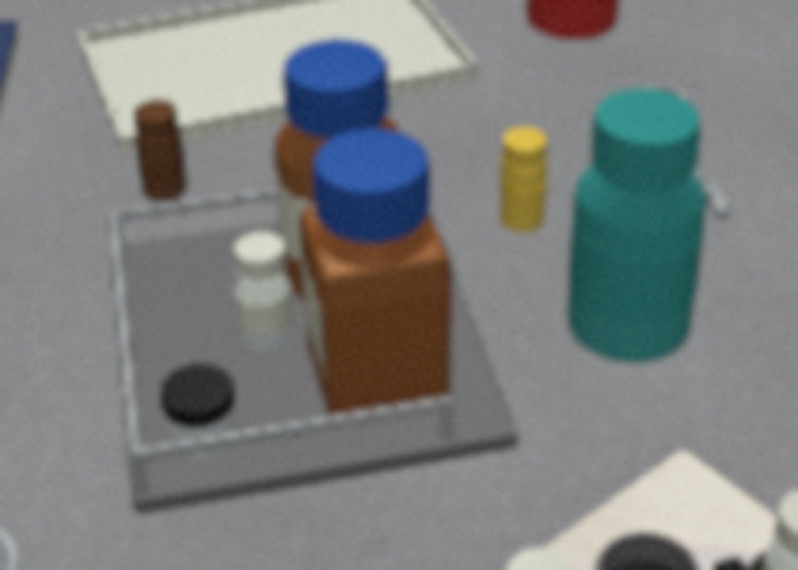

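Crops confirm the targets. In a1 the square blue cap is at (109,161), the round one at (250,177), the vial's white cap at (191,131), and the jar at (102,73); tray corners are (495,100), (708,95), (735,445), (517,450). In a2 the empty pocket rim is at (462,328), the disc at (330,324), and the arrow tip at (392,508). The brown, yellow, turquoise and red ones are excluded by colour and by standing off the stand.

```bash
cat > meas.py <<'E'
from h import *
from scipy.optimize import least_squares
def hull(c,x,y,z0,z1,r):
    a=np.linspace(0,2*np.pi,40); P=[proj(c,[x+r*np.cos(t),y+r*np.sin(t),z]) for z in (z0,z1) for t in a]
    h=cv2.convexHull(np.float32(P)); m=cv2.moments(h); return np.array([m['m10'],m['m01']])/m['m00'], m['m00']
def blobs(c,kind,amin=60):
    im=np.array(c['frame']).astype(int); r,g,b=im[...,0],im[...,1],im[...,2]
    m={'blue':(b>r+45)&(b>g+25)&(b>90),'black':(r+g+b<140)}[kind].astype(np.uint8)
    n,l,s,ce=cv2.connectedComponentsWithStats(m); return [(ce[i],s[i,4],s[i,:4]) for i in range(1,n) if s[i,4]>amin]
def fit(obs,z0,z1,r,x0):
    return least_squares(lambda p:np.concatenate([hull(c,p[0],p[1],z0,z1,r)[0]-uv for c,uv in obs]),x0)
E
python3 - <<'E'
from meas import *
import pickle
c=pickle.load(open('top0.pkl','rb')); d=pickle.load(open('side0.pkl','rb'))
A=lambda x,y:((x+.5)/4.2-.5+285,(y+.5)/4.2-.5+130)
B=lambda x,y:((x+.5)/5-.5+150,(y+.5)/5-.5+130)
D=lambda x,y:((x+.5)/3.8-.5+190,(y+.5)/3.8-.5+170)
for n,cc in (('top',c),('side',d)):
    for ce,a,bb in blobs(cc,'blue'):
        if a<1500 and 100<ce[0]<460 and ce[1]>100:
            if n=='top':
                f=fit([(cc,ce)],.118,.148,.027,[.5,0]); print(n,ce,a,bb,f.x,hull(cc,*f.x,.118,.148,.027)[1])
            else: print(n,ce,a,bb)
print('sq top',atz(c,*A(109,161),.148)[:2],'rd',atz(c,*A(250,177),.148)[:2],'vialtop',atz(c,*A(191,129),.07)[:2],'jar',atz(c,*A(102,71),.042)[:2])
print('vial side',atz(d,*D(260,247),.07)[:2],'sq side cap top',atz(d,*D(372,160),.148)[:2],'rd side',atz(d,*D(337,66),.148)[:2])
print('sq base', [atz(c,*A(*p),.106)[:2].round(4).tolist() for p in ((66,222),(155,229))])
print('stand', [atz(c,*A(*p),z)[:2].round(4).tolist() for p,z in (((22,290),.01),((314,325),.01),((66,35),.047),((340,62),.047))])
print('tray', [atz(c,*A(*p),.014)[:2].round(4).tolist() for p in ((495,100),(708,95),(735,445),(517,450))])
print('pocket',atz(c,*B(462,328),.052)[:2],'disc',[atz(c,*B(330,324),z)[:2].round(4).tolist() for z in (.03,.036,.05)],'arrow',[atz(c,*B(392,508),z)[:2].round(4).tolist() for z in (.0,.02,.03)])
caps=[(228,188),(335,165),(425,215),(170,288),(187,386),(282,440),(390,410)]
P=np.array([atz(c,*B(*p),.096)[:2] for p in caps])
f=least_squares(lambda p:np.hypot(*(P-p).T)-.08,[.5,.2]); print('axis from caps',f.x,f.fun.round(4), np.degrees(np.arctan2(*(P-f.x).T[::-1])).round(1))
E
```

```text
top [310.01234568 167.61111111] 324 [300 158  20  21] [0.54016436 0.0562286 ] 376.5013511106372
top [343.92307692 171.34153846] 325 [334 162  21  20] [ 0.53430045 -0.03421892] 377.2486720397137
side [283.26687847 206.72676728] 1259 [265 180  38  53]
sq top [0.53498588 0.05390046] rd [ 0.52894669 -0.03459127] vialtop [0.5840536  0.00477635] jar [0.63221269 0.06863741]
vial side [0.58352576 0.0043326 ] sq side cap top [0.53616007 0.05601579] rd side [ 0.53011431 -0.03174547]
sq base [[0.5056, 0.0815], [0.5038, 0.024]]
stand [[0.4817, 0.1161], [0.4672, -0.0855], [0.6555, 0.0948], [0.6451, -0.095]]
tray [[0.6346, -0.207], [0.6462, -0.3577], [0.3975, -0.3726], [0.387, -0.2249]]
pocket [0.47514623 0.24723556] disc [[0.4789, 0.3281], [0.4775, 0.3265], [0.4742, 0.3228]] arrow [[0.3791, 0.2884], [0.3761, 0.2838], [0.3745, 0.2815]]
axis from caps [0.47633364 0.32402824] [ 0.0004 -0.0023 -0.0017 -0.0027 -0.0003 -0.0015 -0.002 ] [  40.3   -4.7  -49.2   87.9  130.1  175.9 -139. ]
```

```bash
cat >> h.py <<'E'
def plan(x,y,z,ang=None,vmax=4.0,n=None):
    """rows to TCP x,y,z (m) with tool y at world angle ang deg (mod 180)"""
    s=robot.state(); p=np.array(s['eef_pos']); R=np.array(s['tool_rot'])
    a=np.degrees(np.arctan2(R[1,1],R[0,1])); turn=0 if ang is None else -((ang-a+90)%180-90)
    d=np.array([x,y,z])-p; L=np.linalg.norm(d)*100
    n=n or max(1,int(np.ceil(L/vmax)),int(np.ceil(abs(turn)/10.5)))
    rows=[]
    for k in range(n):
        t=np.radians(a-k*turn/n); Y=np.array([np.cos(t),np.sin(t),0]); X=np.array([-Y[1],Y[0],0])
        X=np.cross(Y,[0,0,-1.])
        rows.append([d@X*100/n,d@Y*100/n,-d[2]*100/n,turn/n])
    print('pos',p.round(4),'ang',round(a,1),'q',np.round(s['qpos'],2),'F',np.round(s['wrist_force'],1),'op',round(s['opening'],3),'ff',np.round(s['finger_force'],1),'t',round(s['time'],2))
    print('n',n,[round(v,2) for r in rows for v in r])
E
python3 - <<'E'
from h import *
plan(.5295,-.033,.26,-4,7)
E
```

```text
pos [0.1297 0.5597 0.2305] ang 76.9 q [1.2  0.31 0.05 1.3  0.   1.43] F [-1.1  0.3  0.1] op 1.005 ff 0.0 t 0.1
n 11 [np.float64(-4.76), np.float64(-4.43), np.float64(-0.27), np.float64(7.36), np.float64(-5.29), np.float64(-3.78), np.float64(-0.27), np.float64(7.36), np.float64(-5.73), np.float64(-3.07), np.float64(-0.27), np.float64(7.36), np.float64(-6.07), np.float64(-2.32), np.float64(-0.27), np.float64(7.36), np.float64(-6.32), np.float64(-1.52), np.float64(-0.27), np.float64(7.36), np.float64(-6.46), np.float64(-0.7), np.float64(-0.27), np.float64(7.36), np.float64(-6.5), np.float64(0.14), np.float64(-0.27), np.float64(7.36), np.float64(-6.43), np.float64(0.97), np.float64(-0.27), np.float64(7.36), np.float64(-6.25), np.float64(1.78), np.float64(-0.27), np.float64(7.36), np.float64(-5.97), np.float64(2.57), np.float64(-0.27), np.float64(7.36), np.float64(-5.59), np.float64(3.31), np.float64(-0.27), np.float64(7.36)]
```

Call:
servo_tool(rows=[-4.7,-4.4,-0.3,7.4,-5.3,-3.8,-0.3,7.4,-5.7,-3.0,-0.3,7.4,-6.0,-2.3,-0.3,7.4,-6.2,-1.5,-0.3,7.4,-6.2,-0.7,-0.3,7.4,-6.2,0.1,-0.3,7.4,-6.2,1,-0.3,7.4], jaw=1, newtons=40)

```text
time: 1.1
eef_pos: [0.4085, 0.144, 0.2548]
tool_rot: [[-0.301, 0.954, 0.0], [0.954, 0.301, 0.0], [0.0, 0.0, -1.0]]
wrist_force: [1.4, 0.5, -0.4]
opening: 0.998
finger_force: 0.0
```

```bash
sed -i 's/round(v,2) for r/float(round(v,2)) for r/' h.py; python3 - <<'E'
from h import *
plan(.5295,-.033,.22,-4,5)
E
```

```text
pos [0.4085 0.144  0.2548] ang 17.5 q [ 0.15  0.03 -0.24  1.3   0.    1.42] F [ 1.4  0.5 -0.4] op 0.998 ff 0.0 t 1.1
n 5 [-4.1, 1.24, 0.7, 4.3, -4.0, 1.55, 0.7, 4.3, -3.87, 1.84, 0.7, 4.3, -3.72, 2.13, 0.7, 4.3, -3.55, 2.4, 0.7, 4.3]
```

Call:
servo_tool(rows=[-4.1,1.2,0.7,4.3,-4,1.5,0.7,4.3,-3.9,1.8,0.7,4.3,-3.7,2.1,0.7,4.3,-3.5,2.4,0.7,4.3,0,0,0,0,0,0,0,0])

```text
time: 1.98
eef_pos: [0.5274, -0.0302, 0.2193]
tool_rot: [[0.065, 0.998, -0.002], [0.998, -0.065, 0.001], [0.001, -0.002, -1.0]]
wrist_force: [-0.4, 1.4, -0.4]
opening: 0.999
finger_force: 0.0
```

```bash
python3 - <<'E'
from h import *
plan(.5295,-.033,.108,-4,3)
c=cap('top'); save(c,'b1',(285,130,405,220),5)
E
```

```text
pos [ 0.5274 -0.0302  0.2193] ang -3.7 q [-0.21  0.23 -0.1   1.25  0.    1.43] F [-0.4  1.4 -0.4] op 0.999 ff 0.0 t 1.98
n 4 [-0.07, 0.06, 2.78, 0.06, -0.07, 0.06, 2.78, 0.06, -0.07, 0.06, 2.78, 0.06, -0.07, 0.06, 2.78, 0.06]
```

View pics/b1.png

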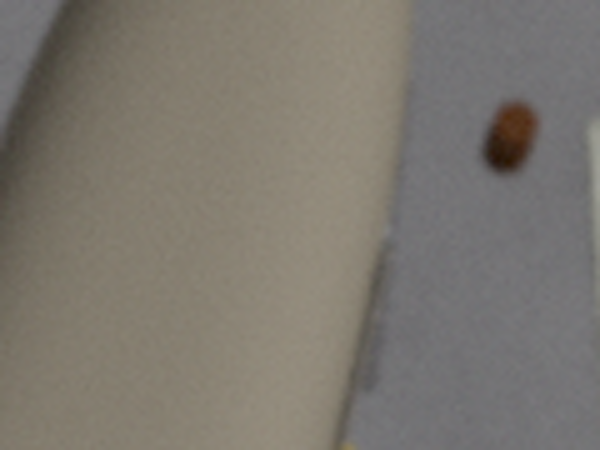

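The arm hides the stand from the top camera here; only the brown look-alike shows, at (512,135). I'll go down.

Call:
servo_tool(rows=[-0.1,0.1,2.8,0,-0.1,0.1,2.8,0,-0.1,0,2.8,0,0,0,2.6,0,0,0,0,0,0,0,0,0])

```text
time: 2.78
eef_pos: [0.5303, -0.033, 0.111]
tool_rot: [[0.064, 0.998, 0.001], [0.998, -0.064, -0.0], [-0.0, 0.001, -1.0]]
wrist_force: [-0.0, 1.3, 0.0]
opening: 1.0
finger_force: 0.0
```

```bash
python3 - <<'E'
from h import *
plan(.5295,-.033,.108,-4,3)
c=cap('side'); save(c,'b2',(190,140,400,300),3.5)
E
```

```text
pos [ 0.5303 -0.033   0.111 ] ang -3.7 q [-0.21  0.3  -0.28  0.99  0.    1.42] F [-0.   1.3  0. ] op 1.0 ff 0.0 t 2.77
n 1 [-0.01, -0.08, 0.3, 0.32]
```

View pics/b2.png

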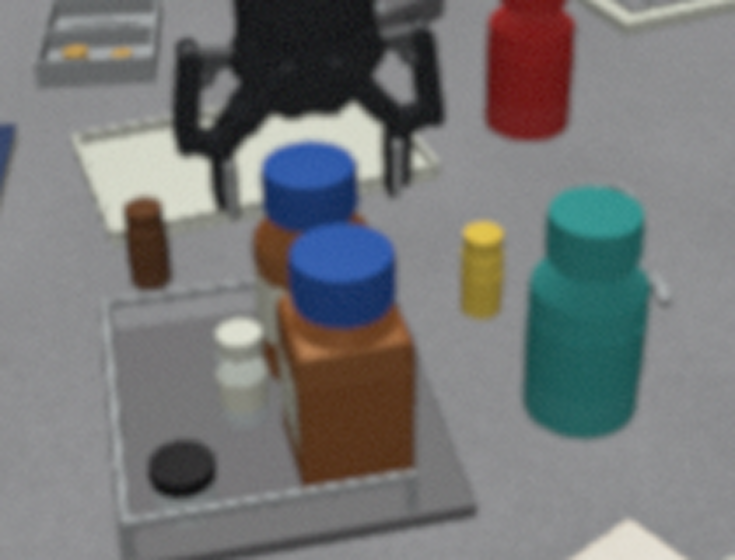

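The round cap (310,185) sits midway between the fingers, at (228,200) and (397,190). I'll close.

Call:
servo_tool(rows=[0,0,0.3,0,0,0,0,0,0,0,0,0,0,0,0,0,0,0,0,0,0,0,0,0,0,0,0,0], jaw=0, newtons=40)

```text
time: 3.7
eef_pos: [0.5305, -0.0337, 0.1075]
tool_rot: [[0.066, 0.998, 0.001], [0.998, -0.066, -0.0], [-0.0, 0.001, -1.0]]
wrist_force: [0.6, 1.1, 6.0]
opening: 0.624
finger_force: 42.0
```

Call:
servo_tool(rows=[0,0,-0.5,0,0,0,-1.5,0,0,0,-2.5,0,0,0,-2.5,0,0,0,-2.5,0,0,0,-0.5,0])

```text
time: 4.45
eef_pos: [0.5308, -0.0338, 0.2088]
tool_rot: [[0.065, 0.998, 0.003], [0.998, -0.065, -0.001], [-0.0, 0.003, -1.0]]
wrist_force: [0.7, -0.1, -5.3]
opening: 0.628
finger_force: 43.7
```

```bash
python3 - <<'E'
from h import *
plan(.574,-.286,.2075,-4,4)
E
```

```text
pos [ 0.5308 -0.0338  0.2088] ang -3.8 q [-0.21  0.24 -0.11  1.22  0.    1.42] F [ 0.7 -0.1 -5.3] op 0.628 ff 43.7 t 4.45
n 7 [-3.56, 0.85, 0.02, 0.04, -3.55, 0.85, 0.02, 0.04, -3.55, 0.86, 0.02, 0.04, -3.55, 0.86, 0.02, 0.04, -3.55, 0.86, 0.02, 0.04, -3.55, 0.86, 0.02, 0.04, -3.55, 0.86, 0.02, 0.04]
```

Call:
servo_tool(rows=[-1.5,0.4,0,0,-3.5,0.8,0,0,-4.3,1.0,0,0,-4.5,1.1,0,0,-4.5,1.1,0,0,-3.5,0.9,0,0,-2.2,0.5,0,0,-0.9,0.2,0,0])

```text
time: 5.45
eef_pos: [0.5726, -0.2879, 0.2046]
tool_rot: [[0.068, 0.998, -0.003], [0.998, -0.068, 0.001], [0.001, -0.003, -1.0]]
wrist_force: [-0.8, 0.7, -4.5]
opening: 0.622
finger_force: 43.5
```

```bash
python3 - <<'E'
from h import *
plan(.574,-.286,.105,-4,2)
E
```

```text
pos [ 0.5726 -0.2879  0.2046] ang -3.9 q [-0.59  0.45  0.19  1.31 -0.    1.05] F [-0.8  0.7 -4.5] op 0.622 ff 43.5 t 5.45
n 5 [0.04, 0.03, 1.99, 0.02, 0.04, 0.03, 1.99, 0.02, 0.04, 0.03, 1.99, 0.02, 0.04, 0.03, 1.99, 0.02, 0.04, 0.03, 1.99, 0.02]
```

Call:
servo_tool(rows=[0,0,2,0,0,0,2.5,0,0,0,2.5,0,0,0,1.6,0,0,0,1,0,0,0,0.3,0,0,0,0,0,0,0,0,0])

```text
time: 6.45
eef_pos: [0.574, -0.2863, 0.1088]
tool_rot: [[0.065, 0.998, 0.001], [0.998, -0.065, -0.001], [-0.001, 0.001, -1.0]]
wrist_force: [0.3, -0.3, -4.6]
opening: 0.625
finger_force: 43.6
```

Call:
servo_tool(rows=[0,0,0.4,0,0,0,0.2,0,0,0,0.1,0,0,0,0,0])

```text
time: 6.95
eef_pos: [0.5736, -0.2861, 0.1016]
tool_rot: [[0.065, 0.998, 0.001], [0.998, -0.065, -0.0], [-0.0, 0.001, -1.0]]
wrist_force: [-0.5, -0.2, 2.4]
opening: 0.621
finger_force: 44.0
```

Contact is made (force went from -4.6 to +2.4 N). Release.

Call:
servo_tool(rows=[0,0,0,0,0,0,0,0,0,0,0,0,0,0,0,0,0,0,-2,0,0,0,-3.5,0,0,0,-5,0,0,0,-1,0], jaw=1)

```text
time: 7.95
eef_pos: [0.5752, -0.287, 0.2201]
tool_rot: [[0.065, 0.998, 0.006], [0.998, -0.065, -0.004], [-0.003, 0.006, -1.0]]
wrist_force: [0.2, 0.4, 0.6]
opening: 1.0
finger_force: 0.0
```

```bash
python3 - <<'E'
from h import *
plan(.5355,.0555,.215,-4,6.2)
E
```

```text
pos [ 0.5752 -0.287   0.2201] ang -3.8 q [-0.59  0.45  0.21  1.33  0.    1.05] F [0.2 0.4 0.6] op 1.0 ff 0.0 t 7.95
n 6 [5.65, -1.03, 0.08, 0.04, 5.65, -1.04, 0.08, 0.04, 5.65, -1.04, 0.08, 0.04, 5.65, -1.05, 0.08, 0.04, 5.65, -1.05, 0.08, 0.04, 5.65, -1.05, 0.08, 0.04]
```

Call:
servo_tool(rows=[4,-0.7,0,0,6.2,-1.1,0,0,6.2,-1.1,0,0,6.2,-1.1,0,0,6.2,-1.1,0,0,4,-0.8,0.4,0,1.1,-0.3,0,0,0,0,0,0])

```text
time: 8.95
eef_pos: [0.5339, 0.0547, 0.2115]
tool_rot: [[0.064, 0.998, -0.0], [0.998, -0.064, -0.0], [-0.0, -0.0, -1.0]]
wrist_force: [-0.4, -0.4, -0.6]
opening: 0.998
finger_force: 0.0
```

```bash
python3 - <<'E'
from h import *
plan(.5355,.0555,.108,-4,3)
E
```

```text
pos [0.5339 0.0547 0.2115] ang -3.7 q [-0.05  0.25 -0.09  1.23 -0.    1.59] F [-0.4 -0.4 -0.6] op 0.998 ff 0.0 t 8.95
n 4 [0.02, 0.04, 2.59, 0.08, 0.02, 0.04, 2.59, 0.08, 0.02, 0.04, 2.59, 0.08, 0.02, 0.04, 2.59, 0.08]
```

Call:
servo_tool(rows=[0.1,0.1,2.6,0,0,0.1,2.6,0,0,0,2.6,0,0,0,2.3,0,0,0,0.2,0,0,0,0,0,0,0,0,0])

```text
time: 9.82
eef_pos: [0.5371, 0.0549, 0.11]
tool_rot: [[0.066, 0.998, 0.002], [0.998, -0.066, -0.0], [0.0, 0.002, -1.0]]
wrist_force: [0.1, 0.4, 0.7]
opening: 1.002
finger_force: 0.0
```

```bash
python3 - <<'E'
from h import *
plan(.5355,.0555,.108,-4,3)
c=cap('side'); save(c,'b3',(190,120,400,280),3.5)
E
```

```text
pos [0.5371 0.0549 0.11  ] ang -3.8 q [-0.05  0.31 -0.26  0.99 -0.    1.59] F [0.1 0.4 0.7] op 1.002 ff 0.0 t 9.82
n 1 [0.05, -0.16, 0.2, 0.21]
```

View pics/b3.png

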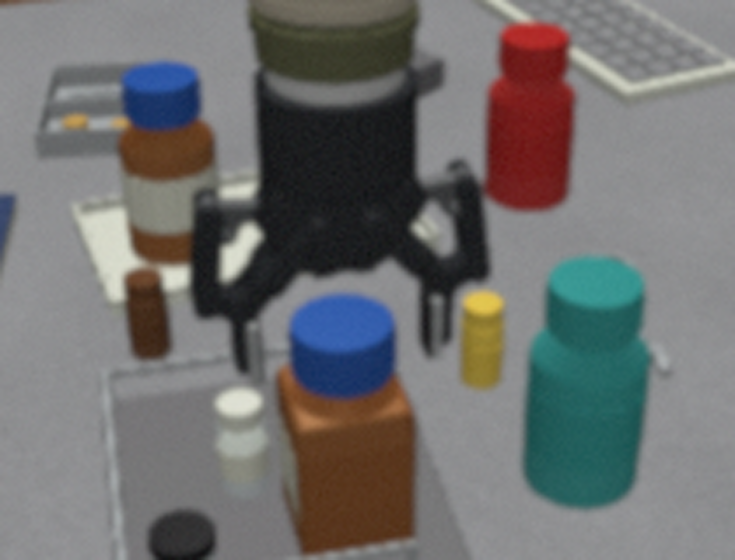

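The round bottle stands upright in the tray at (165,165). The fingers at (248,355) and (435,340) straddle the square cap, centred at (343,345). Close.

Call:
servo_tool(rows=[0,-0.1,0.2,0,0,0,0,0,0,0,0,0,0,0,0,0,0,0,0,0,0,0,0,0,0,0,0,0], jaw=0)

```text
time: 10.75
eef_pos: [0.5354, 0.0555, 0.1072]
tool_rot: [[0.065, 0.998, 0.001], [0.998, -0.065, 0.0], [0.0, 0.001, -1.0]]
wrist_force: [-0.5, 0.5, 3.8]
opening: 0.619
finger_force: 42.2
```

Call:
servo_tool(rows=[0,0,-0.5,0,0,0,-1.5,0,0,0,-2.5,0,0,0,-2.5,0,0,0,-2.5,0,0,0,-0.5,0,0,0,0,0])

```text
time: 11.62
eef_pos: [0.5349, 0.0554, 0.2066]
tool_rot: [[0.065, 0.998, -0.0], [0.998, -0.065, 0.0], [0.0, -0.0, -1.0]]
wrist_force: [-0.1, 0.5, -3.8]
opening: 0.622
finger_force: 43.3
```

```bash
python3 - <<'E'
from h import *
plan(.458,-.294,.207,-4,4.8)
E
```

```text
pos [0.5349 0.0554 0.2066] ang -3.8 q [-0.05  0.25 -0.1   1.22  0.    1.59] F [-0.1  0.5 -3.8] op 0.622 ff 43.3 t 11.62
n 8 [-4.42, -0.67, -0.0, 0.03, -4.42, -0.67, -0.0, 0.03, -4.42, -0.67, -0.0, 0.03, -4.42, -0.67, -0.0, 0.03, -4.42, -0.66, -0.0, 0.03, -4.42, -0.66, -0.0, 0.03, -4.42, -0.66, -0.0, 0.03, -4.42, -0.66, -0.0, 0.03]
```

Call:
servo_tool(rows=[-1.5,-0.2,0,0,-3.5,-0.5,0,0,-5,-0.7,0,0,-5.5,-0.7,0,0,-5.5,-0.7,0,0,-5.5,-0.7,0,0,-4.5,-0.7,0,0,-2.8,-0.5,0,0])

```text
time: 12.62
eef_pos: [0.4641, -0.2814, 0.2055]
tool_rot: [[0.068, 0.998, -0.002], [0.998, -0.068, 0.001], [0.001, -0.002, -1.0]]
wrist_force: [1.0, 0.6, -3.8]
opening: 0.617
finger_force: 43.2
```

```bash
python3 - <<'E'
from h import *
import pickle
c=pickle.load(open('top0.pkl','rb')); print('red',atz(c,433,270,.138))
plan(.460,-.294,.106,-4,2)
E
```

```text
red [ 0.28556148 -0.26946953  0.138     ]
pos [ 0.4641 -0.2814  0.2055] ang -3.9 q [-0.69  0.26 -0.09  1.22 -0.    0.95] F [ 1.   0.6 -3.8] op 0.617 ff 43.2 t 12.62
n 6 [-0.21, -0.05, 1.66, 0.01, -0.21, -0.05, 1.66, 0.01, -0.21, -0.05, 1.66, 0.01, -0.21, -0.05, 1.66, 0.01, -0.21, -0.05, 1.66, 0.01, -0.21, -0.05, 1.66, 0.01]
```

Call:
servo_tool(rows=[-0.3,0,1.5,0,0,0,2.5,0,0,0,2.5,0,0,0,1.8,0,0,0,1.2,0,0,0,0.4,0,0,0,0,0,0,0,0,0])

```text
time: 13.62
eef_pos: [0.4663, -0.2821, 0.1085]
tool_rot: [[0.065, 0.998, 0.001], [0.998, -0.065, -0.001], [-0.001, 0.001, -1.0]]
wrist_force: [0.1, 0.5, -3.7]
opening: 0.627
finger_force: 43.1
```

Call:
servo_tool(rows=[-0.6,-0.3,0,0,-0.6,-0.2,0,0,0,0,0.4,0,0,0,0.2,0,0,0,0.1,0,0,0,0,0])

```text
time: 14.38
eef_pos: [0.46, -0.2934, 0.1012]
tool_rot: [[0.065, 0.998, -0.0], [0.998, -0.065, -0.0], [-0.0, -0.0, -1.0]]
wrist_force: [-1.5, -0.2, 1.9]
opening: 0.621
finger_force: 43.4
```

Call:
servo_tool(rows=[0,0,0,0,0,0,0,0,0,0,0,0,0,0,0,0,0,0,-2,0,0,0,-3.5,0,0,0,-5,0,0,0,-3,0], jaw=1)

```text
time: 15.38
eef_pos: [0.4607, -0.2939, 0.2383]
tool_rot: [[0.065, 0.998, 0.002], [0.998, -0.065, -0.002], [-0.002, 0.002, -1.0]]
wrist_force: [0.8, 0.4, 0.3]
opening: 1.002
finger_force: 0.0
```

```bash
python3 - <<'E'
from meas import *
import pickle
c=cap('top'); pickle.dump(c,open('top1.pkl','wb'))
for ce,a,bb in blobs(c,'blue'):
    if a<1500 and ce[0]>300: f=fit([(c,ce)],.112,.142,.027,[.5,0]); print(ce,a,f.x)
save(c,'c1',(150,120,470,260),2.4)
plan(.478,.324,.22,176,6)
c=pickle.load(open('top0.pkl','rb'))
B=lambda x,y:((x+.5)/5-.5+150,(y+.5)/5-.5+130)
caps=[(228,188),(335,165),(425,215),(170,288),(187,386),(282,440),(390,410)]; k=[2,1,0,3,4,5,6]
P=[atz(c,*B(*p),.096)[:2] for p in caps]+[atz(c,*B(462,328),.052)[:2]]; k=np.array(k+[-1])
P=np.array(P)
f=least_squares(lambda p:(P-p[:2]-.08*np.c_[np.cos(p[2]+k*np.pi/4),np.sin(p[2]+k*np.pi/4)]).ravel(),[.47,.32,-.85]);print('axis',f.x,'pocket deg',np.degrees(f.x[2])-45,(f.fun*1000).round(1))
E
```

```text
[444.3015873   96.73015873] 63 [ 0.76814162 -0.30559753]
[421.7195122  115.15853659] 82 [ 0.7088655  -0.24203755]
[436.         157.76595745] 141 [ 0.58695464 -0.28044723]
pos [ 0.4618 -0.2948  0.2419] ang -3.7 q [-0.71  0.25 -0.01  1.3   0.    0.92] F [ 0.9 -0.6  3.4] op 1.0 ff 0.0 t 15.43
n 11 [5.62, -0.22, 0.2, 0.02, 5.62, -0.22, 0.2, 0.02, 5.62, -0.23, 0.2, 0.02, 5.62, -0.23, 0.2, 0.02, 5.62, -0.23, 0.2, 0.02, 5.62, -0.23, 0.2, 0.02, 5.62, -0.23, 0.2, 0.02, 5.62, -0.24, 0.2, 0.02, 5.62, -0.24, 0.2, 0.02, 5.62, -0.24, 0.2, 0.02, 5.62, -0.24, 0.2, 0.02]
axis [ 0.47671716  0.32430309 -0.85026307] pocket deg -93.71648545284394 [ 0.9 -1.1 -2.8 -1.4 -2.   0.5 -2.7 -2.9  1.   0.6  1.2  0.2  0.9  1.3
  3.6  2.8]
```

View pics/c1.png

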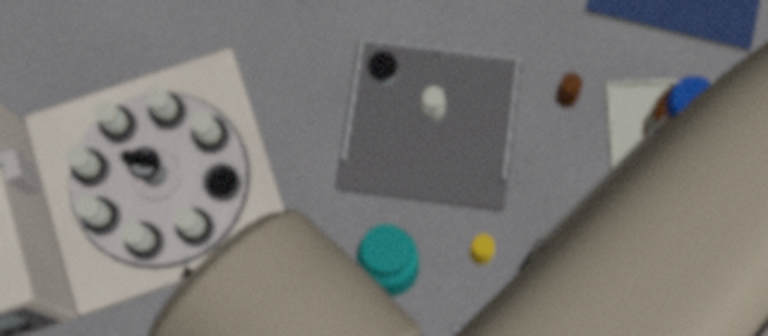

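Both bottles are out of the stand; the vial is at (433,100) and the jar, untouched, at (382,66). Now the load angle, from the arrow and the sampler's edges.

```bash
python3 - <<'E'
from h import *
import pickle
c=pickle.load(open('top0.pkl','rb'))
B=lambda x,y:((x+.5)/5-.5+150,(y+.5)/5-.5+130)
for z in (0.01,.02,.03):
    q=[atz(c,*B(*p),z)[:2] for p in ((160,600),(610,455),(55,190),(485,50),(392,510),(330,324))]
    an=lambda a,b:np.degrees(np.arctan2(*(b-a)[::-1]))
    ax=np.array([.4767,.3243]); 
    print(z,'front normal',an(q[0],q[1])-90+180*0,'back',an(q[2],q[3])-90,'side',an(q[3],q[1]),'arrow',an(ax,q[4]),an(q[5],q[4]),np.hypot(*(q[4]-ax)),'axis off',q[5])
print('knob',[atz(c,*B(*p),z)[:2].round(4) for p,z in (((297,270),.13),((297,277),.12))])
d=pickle.load(open('side0.pkl','rb'))
# side: knob bar top ends and pocket rim, picture px /1.25
print('side pocket',atz(d,450/1.25,403/1.25,.052)[:2],'knob',atz(d,483/1.25,410/1.25,.13)[:2])
E
```

```text
0.01 front normal -158.79448217165324 back -158.1933264094718 side -158.60739295397462 arrow -159.0837867699265 -156.12562918324082 0.10732931885474789 axis off [0.48358003 0.33340232]
0.02 front normal -158.79448217165324 back -158.1933264094718 side -158.60739295397465 arrow -158.2495408299152 -156.12562918324082 0.1095854043454756 axis off [0.48122916 0.33074597]
0.03 front normal -158.79448217165324 back -158.1933264094718 side -158.60739295397465 arrow -157.44911378139108 -156.1256291832408 0.11186378240572693 axis off [0.4788783  0.32808962]
knob [array([0.484 , 0.3225]), array([0.4827, 0.3249])]
side pocket [0.47642324 0.25157011] knob [0.48037681 0.32829052]
```

```bash
sed -i 's/def plan(x,y,z,ang=None,vmax=4.0,n=None):/def plan(x,y,z,ang=None,vmax=4.0,n=None,turn_=None):/; s/    d=np.array(\[x,y,z\])-p;/    turn=turn if turn_ is None else turn_\n    d=np.array([x,y,z])-p;/' h.py; python3 - <<'E'
from h import *
plan(.480,.326,.21,n=17,turn_=-180)
E
```

```text
pos [ 0.4618 -0.2948  0.2419] ang -3.7 q [-0.71  0.25 -0.01  1.3   0.    0.92] F [ 0.9 -0.6  3.4] op 1.0 ff 0.0 t 15.43
n 17 [3.65, -0.13, 0.19, -10.59, 3.61, 0.54, 0.19, -10.59, 3.45, 1.2, 0.19, -10.59, 3.17, 1.81, 0.19, -10.59, 2.79, 2.36, 0.19, -10.59, 2.31, 2.83, 0.19, -10.59, 1.75, 3.21, 0.19, -10.59, 1.13, 3.48, 0.19, -10.59, 0.47, 3.62, 0.19, -10.59, -0.21, 3.65, 0.19, -10.59, -0.87, 3.55, 0.19, -10.59, -1.51, 3.33, 0.19, -10.59, -2.1, 2.99, 0.19, -10.59, -2.61, 2.56, 0.19, -10.59, -3.03, 2.03, 0.19, -10.59, -3.36, 1.44, 0.19, -10.59, -3.56, 0.8, 0.19, -10.59]
```

Call:
servo_tool(rows=[3.6,-0.1,0,-10.6,3.6,0.5,0,-10.6,3.4,1.2,0,-10.6,3.2,1.8,0,-10.6,2.8,2.4,0,-10.6,2.3,2.8,0,-10.6,1.7,3.2,0,-10.6,1.1,3.5,0,-10.6])

```text
time: 16.42
eef_pos: [0.469, -0.0012, 0.2357]
tool_rot: [[-0.989, 0.15, 0.0], [0.15, 0.989, 0.0], [-0.0, 0.0, -1.0]]
wrist_force: [0.2, -0.4, 0.4]
opening: 0.999
finger_force: 0.0
```

```bash
python3 - <<'E'
from h import *
import numpy as np
plan(.480,.326,.21,vmax=4,ang=176.3)
E
```

```text
pos [ 0.469  -0.0012  0.2357] ang 81.4 q [-0.17  0.11 -0.2   1.26  0.   -0.02] F [ 0.2 -0.4  0.4] op 0.999 ff 0.0 t 16.43
n 9 [0.42, 3.61, 0.29, 9.45, 1.01, 3.49, 0.29, 9.45, 1.57, 3.28, 0.29, 9.45, 2.09, 2.98, 0.29, 9.45, 2.55, 2.59, 0.29, 9.45, 2.94, 2.14, 0.29, 9.45, 3.25, 1.63, 0.29, 9.45, 3.48, 1.07, 0.29, 9.45, 3.61, 0.49, 0.29, 9.45]
```

```bash
python3 - <<'E'
from h import *
plan(.480,.326,.21,n=9,turn_=-95)
E
```

```text
pos [ 0.469  -0.0012  0.2357] ang 81.4 q [-0.17  0.11 -0.2   1.26  0.   -0.02] F [ 0.2 -0.4  0.4] op 0.999 ff 0.0 t 16.43
n 9 [0.42, 3.61, 0.29, -10.56, -0.25, 3.63, 0.29, -10.56, -0.91, 3.52, 0.29, -10.56, -1.54, 3.3, 0.29, -10.56, -2.11, 2.96, 0.29, -10.56, -2.62, 2.52, 0.29, -10.56, -3.04, 2.0, 0.29, -10.56, -3.35, 1.41, 0.29, -10.56, -3.56, 0.77, 0.29, -10.56]
```

Call:
servo_tool(rows=[0.4,3.6,0.2,-10.6,-0.3,3.6,0.2,-10.6,-0.9,3.5,0.2,-10.6,-1.5,3.3,0.2,-10.6,-2.1,3,0.2,-10.6,-2.6,2.5,0.2,-10.6,-3,2,0.2,-10.6,-3.4,1.4,0.2,-10.6])

```text
time: 17.42
eef_pos: [0.4798, 0.2889, 0.2195]
tool_rot: [[-0.239, -0.971, 0.0], [-0.971, 0.239, 0.0], [-0.0, -0.0, -1.0]]
wrist_force: [-0.2, 0.2, -0.3]
opening: 1.0
finger_force: 0.0
```

Call:
servo_tool(rows=[-3,0.6,0.2,-10,0,0,0,0])

```text
time: 17.68
eef_pos: [0.4811, 0.3199, 0.217]
tool_rot: [[-0.07, -0.998, -0.001], [-0.998, 0.07, 0.0], [0.0, 0.001, -1.0]]
wrist_force: [-0.9, -0.2, -0.1]
opening: 0.998
finger_force: 0.0
```

```bash
python3 - <<'E'
from h import *
plan(.480,.326,.16,ang=176.5)
E
```

```text
pos [0.4811 0.3199 0.217 ] ang 176.0 q [ 0.45  0.32  0.02  1.27  0.   -1.05] F [-0.9 -0.2 -0.1] op 0.998 ff 0.0 t 17.68
n 2 [-0.3, 0.08, 2.85, -0.25, -0.3, 0.07, 2.85, -0.25]
```

Call:
servo_tool(rows=[-0.3,0.1,2.5,0,-0.3,0,2.8,0,0,0,1.5,0,0,0,0,0,0,0,0,0])

```text
time: 18.3
eef_pos: [0.4815, 0.3241, 0.1509]
tool_rot: [[-0.073, -0.997, 0.001], [-0.997, 0.073, 0.001], [-0.001, -0.001, -1.0]]
wrist_force: [-0.7, 0.1, 0.6]
opening: 1.0
finger_force: 0.0
```

```bash
python3 - <<'E'
from h import *
plan(.480,.326,.103,ang=176.5)
c=cap('side'); save(c,'d1',(250,200,470,400),3)
E
```

```text
pos [0.4815 0.3241 0.1509] ang 175.8 q [ 0.45  0.36 -0.09  1.12 -0.   -1.04] F [-0.7  0.1  0.6] op 1.0 ff 0.0 t 18.3
n 2 [-0.09, 0.08, 2.39, -0.35, -0.09, 0.08, 2.39, -0.35]
```

View pics/d1.png

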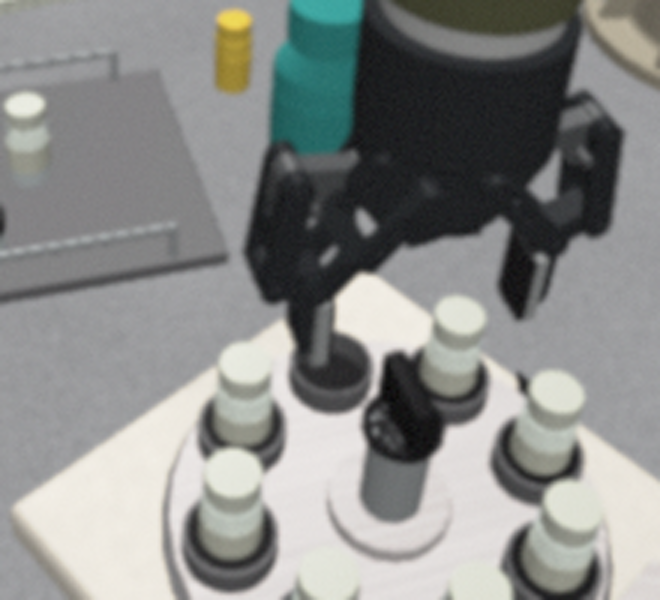

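The bar (412,395) lies between the fingers (315,350)/(525,310), in line with the empty pocket (330,372). Lower and close.

Call:
servo_tool(rows=[-0.1,0.1,2,0,-0.1,0,2,-0.5,0,0,0.8,0,0,0,0,0])

```text
time: 18.85
eef_pos: [0.4801, 0.3263, 0.1021]
tool_rot: [[-0.064, -0.998, -0.0], [-0.998, 0.064, 0.0], [-0.0, 0.0, -1.0]]
wrist_force: [-0.1, 1.2, -0.1]
opening: 1.001
finger_force: 0.0
```

Call:
servo_tool(rows=[0,0,0,0,0,0,0,0,0,0,0,0,0,0,0,0,0,0,0,0,0,0,0,0,0,0,0,0,0,0,0,0], jaw=0, newtons=40)

```text
time: 19.85
eef_pos: [0.4799, 0.3266, 0.1025]
tool_rot: [[-0.063, -0.998, 0.0], [-0.998, 0.063, 0.001], [-0.001, -0.0, -1.0]]
wrist_force: [-2.9, -0.7, 5.9]
opening: 0.132
finger_force: 41.3
```

```bash
python3 - <<'E'
from h import *
plan(.480,.326,.103,ang=111.5)
E
```

```text
pos [0.4799 0.3266 0.1025] ang 176.4 q [ 0.46  0.39 -0.17  1.01  0.   -1.05] F [-2.9 -0.7  5.9] op 0.132 ff 41.3 t 19.85
n 7 [0.01, -0.0, -0.01, 9.27, 0.01, -0.0, -0.01, 9.27, 0.01, -0.0, -0.01, 9.27, 0.01, -0.0, -0.01, 9.27, 0.01, -0.01, -0.01, 9.27, 0.0, -0.01, -0.01, 9.27, 0.0, -0.01, -0.01, 9.27]
```

Call:
servo_tool(rows=[0,-0.05,0,4,0,0,0,6,0,0,0,6,0,0,0,6,0,0,0,0])

```text
time: 20.48
eef_pos: [0.4802, 0.3265, 0.1025]
tool_rot: [[-0.433, -0.901, -0.0], [-0.901, 0.433, 0.0], [-0.0, 0.0, -1.0]]
wrist_force: [-4.0, 0.0, 5.7]
opening: 0.14
finger_force: 41.5
```

Call:
servo_tool(rows=[0,0,0,7,0,0,0,8,0,0,0,8,0,0,0,8,0,0,0,8,0,0,0,4,0,0,0,0,0,0,0,0])

```text
time: 21.48
eef_pos: [0.4805, 0.3261, 0.1025]
tool_rot: [[-0.931, -0.364, 0.0], [-0.364, 0.931, -0.0], [-0.0, -0.0, -1.0]]
wrist_force: [-1.3, -1.4, 5.6]
opening: 0.131
finger_force: 41.5
```

```bash
python3 - <<'E'
from h import *
plan(.480,.326,.103,ang=111.5)
E
```

```text
pos [0.4805 0.3261 0.1025] ang 111.3 q [ 0.46  0.39 -0.16  1.01 -0.    0.09] F [-1.3 -1.4  5.6] op 0.131 ff 41.5 t 21.48
n 1 [0.05, 0.01, -0.05, -0.16]
```

Call:
servo_tool(rows=[0,0,0,0,0,0,0,0,0,0,0,0,0,0,-2,0,0,0,-3,0,0,0,-4,0,0,0,-3,0], jaw=0.6)

```text
time: 22.35
eef_pos: [0.4808, 0.3265, 0.2234]
tool_rot: [[-0.931, -0.364, 0.001], [-0.364, 0.931, 0.001], [-0.001, 0.0, -1.0]]
wrist_force: [0.9, 1.4, -0.8]
opening: 0.601
finger_force: 0.0
```

```bash
python3 - <<'E'
from h import *
plan(.5835,.005,.16,n=9,turn_=90)
E
```

```text
pos [0.4808 0.3265 0.2234] ang 111.4 q [0.46 0.33 0.05 1.29 0.   0.09] F [ 0.9  1.4 -0.8] op 0.601 ff 0.0 t 22.35
n 9 [0.24, -3.74, 0.7, 10.0, -0.42, -3.73, 0.7, 10.0, -1.06, -3.6, 0.7, 10.0, -1.67, -3.36, 0.7, 10.0, -2.22, -3.02, 0.7, 10.0, -2.71, -2.59, 0.7, 10.0, -3.12, -2.08, 0.7, 10.0, -3.44, -1.5, 0.7, 10.0, -3.64, -0.88, 0.7, 10.0]
```

Call:
servo_tool(rows=[0.2,-3.7,0.4,10,-0.4,-3.7,0.6,10,-1.1,-3.6,0.7,10,-1.7,-3.4,0.7,10,-2.2,-3,0.7,10,-2.7,-2.6,0.7,10,-3.1,-2.1,0.7,10,-3.4,-1.5,0.7,10])

```text
time: 23.35
eef_pos: [0.5719, 0.0401, 0.1694]
tool_rot: [[-0.515, 0.857, -0.0], [0.857, 0.515, 0.0], [0.0, 0.0, -1.0]]
wrist_force: [0.9, -0.5, 0.1]
opening: 0.6
finger_force: 0.0
```

Call:
servo_tool(rows=[-3.3,-0.8,0.7,10,0,0,0,0])

```text
time: 23.6
eef_pos: [0.5822, 0.0068, 0.1618]
tool_rot: [[-0.361, 0.933, -0.001], [0.933, 0.361, -0.0], [0.0, -0.001, -1.0]]
wrist_force: [0.2, 0.1, -1.1]
opening: 0.601
finger_force: 0.0
```

```bash
python3 - <<'E'
from meas import *
import pickle
plan(.5835,.005,.1,ang=21.5)
c=cap('top'); save(c,'e1',(150,120,350,260),4); pickle.dump(c,open('top2.pkl','wb'))
E
```

```text
pos [0.5822 0.0068 0.1618] ang 21.1 q [-0.13  0.36 -0.07  1.15 -0.    1.08] F [ 0.2  0.1 -1.1] op 0.601 ff 0.0 t 23.6
n 2 [-0.11, 0.03, 3.09, -0.18, -0.11, 0.03, 3.09, -0.18]
```

View pics/e1.png

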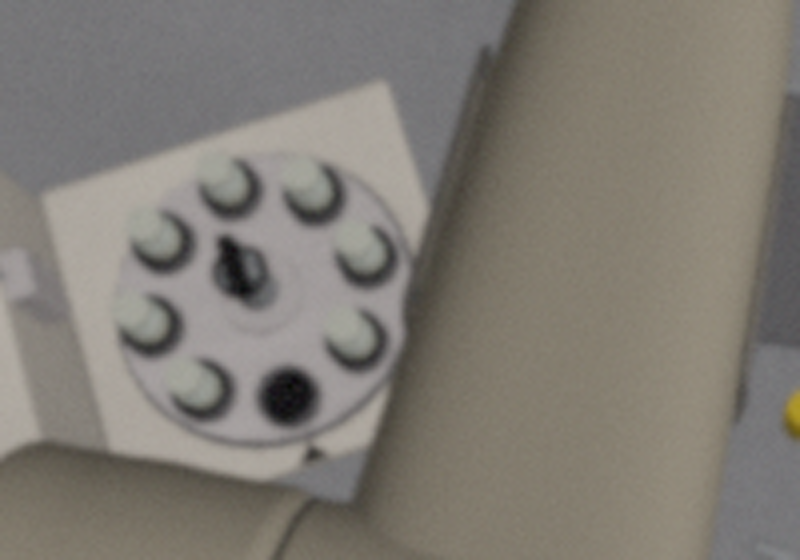

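The empty pocket (288,396) now sits at the arrow (315,453). I'll check it against the prediction.

```bash
python3 - <<'E'
from meas import *
import pickle
c=pickle.load(open('top2.pkl','rb')); B=lambda x,y:((x+.5)/4-.5+150,(y+.5)/4-.5+120)
ax=np.array([.4803,.326])
p=atz(c,*B(288,396),.052)[:2]; print('pocket',p,'pred',ax+.08*np.array([np.cos(np.radians(-158.6)),np.sin(np.radians(-158.6))]))
for z in (.01,.02,.03):
    a=atz(c,*B(315,455),z)[:2]; print('arrow',a,np.degrees(np.arctan2(*(a-ax)[::-1])))
print('pocket ang',np.degrees(np.arctan2(*(p-ax)[::-1])))
caps=[(220,178),(304,182),(361,246),(350,328),(155,236),(143,318),(193,384)]
P=np.array([atz(c,*B(*q),.096)[:2] for q in caps]); f=least_squares(lambda p:np.hypot(*(P-p).T)-.08,[.5,.3]); print('axis',f.x)
E
```

```text
pocket [0.405426   0.29786264] pred [0.40581553 0.29680986]
arrow [0.37140235 0.28439613] -159.09086382663992
arrow [0.36991416 0.28211665] -158.3199489876224
arrow [0.36842597 0.27983717] -157.57737959818888
pocket ang -159.40397635647008
axis [0.47430908 0.32016705]
```

Call:
servo_tool(rows=[-0.1,0,2.5,0,-0.1,0.1,3,0,0,0,3,0,0,0,1.5,0,0,0,0,0,0,0,0,0])

```text
time: 24.4
eef_pos: [0.5845, 0.0077, 0.064]
tool_rot: [[-0.365, 0.931, 0.002], [0.931, 0.365, -0.0], [-0.001, 0.002, -1.0]]
wrist_force: [-0.1, 0.5, 1.1]
opening: 0.601
finger_force: 0.0
```

```bash
python3 - <<'E'
from meas import *
plan(.5837,.005,.030,ang=21.5)
c=cap('side'); save(c,'e2',(200,170,350,290),4)
E
```

```text
pos [0.5845 0.0077 0.064 ] ang 21.4 q [-0.12  0.43 -0.21  0.93  0.    1.07] F [-0.1  0.5  1.1] op 0.601 ff 0.0 t 24.4
n 1 [-0.23, -0.17, 3.4, -0.11]
```

View pics/e2.png

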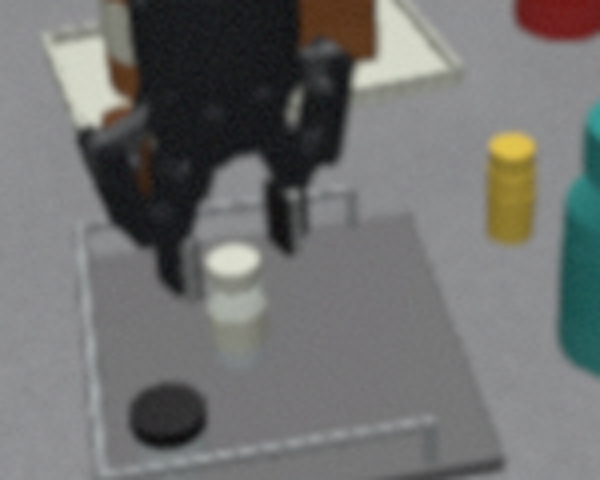

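The vial cap (233,262) is between the fingertips (185,285) and (288,245). The black jar (168,413) is clear of them. Go down and close gently.

Call:
servo_tool(rows=[-0.2,-0.1,0.5,0,0,0,1.5,0,0,0,1.3,0,0,0,0,0])

```text
time: 24.95
eef_pos: [0.5818, 0.0054, 0.0278]
tool_rot: [[-0.364, 0.931, -0.004], [0.931, 0.364, 0.001], [0.002, -0.003, -1.0]]
wrist_force: [-0.5, -0.2, -0.1]
opening: 0.602
finger_force: 0.0
```

Call:
servo_tool(rows=[0,0,0,0,0,0,0,0,0,0,0,0,0,0,0,0,0,0,0,0,0,0,0,0], jaw=0, newtons=25)

```text
time: 25.7
eef_pos: [0.5835, 0.0053, 0.03]
tool_rot: [[-0.364, 0.931, 0.0], [0.931, 0.364, 0.0], [-0.0, 0.0, -1.0]]
wrist_force: [-0.1, -0.1, 1.1]
opening: 0.32
finger_force: 24.7
```

Call:
servo_tool(rows=[0,0,-0.5,0,0,0,-1.5,0,0,0,-3,0,0,0,-4,0,0,0,-4,0,0,0,-1.5,0,0,0,0,0])

```text
time: 26.58
eef_pos: [0.5842, 0.0051, 0.1762]
tool_rot: [[-0.364, 0.931, 0.003], [0.931, 0.364, -0.0], [-0.001, 0.003, -1.0]]
wrist_force: [0.5, -0.5, 0.1]
opening: 0.316
finger_force: 24.7
```

```bash
python3 - <<'E'
from h import *
plan(.4058,.2972,.175,ang=21.4,n=8)
E
```

```text
pos [0.5842 0.0051 0.1762] ang 21.3 q [-0.13  0.35 -0.04  1.18  0.    1.07] F [ 0.5 -0.5  0.1] op 0.316 ff 24.7 t 26.57
n 8 [4.21, -0.75, 0.01, -0.01, 4.21, -0.75, 0.01, -0.01, 4.21, -0.75, 0.01, -0.01, 4.21, -0.75, 0.01, -0.01, 4.21, -0.75, 0.01, -0.01, 4.21, -0.75, 0.01, -0.01, 4.21, -0.75, 0.01, -0.01, 4.21, -0.74, 0.01, -0.01]
```

Call:
servo_tool(rows=[1.5,-0.3,0,0,3.5,-0.6,0,0,5,-0.9,0,0,5.5,-1,0,0,5.5,-1,0,0,5.5,-1,0,0,4.5,-0.8,0,0,2.5,-0.4,0,0])

```text
time: 27.58
eef_pos: [0.402, 0.2969, 0.173]
tool_rot: [[-0.367, 0.93, -0.004], [0.93, 0.367, -0.001], [0.0, -0.004, -1.0]]
wrist_force: [1.1, -0.1, -0.8]
opening: 0.32
finger_force: 24.7
```

Call:
servo_tool(rows=[0.2,0,0,0,0,0,0,0])

```text
time: 27.82
eef_pos: [0.404, 0.2969, 0.1738]
tool_rot: [[-0.365, 0.931, -0.002], [0.931, 0.365, -0.001], [-0.0, -0.002, -1.0]]
wrist_force: [-0.0, -0.4, -0.9]
opening: 0.321
finger_force: 24.7
```

```bash
python3 - <<'E'
from h import *
plan(.4058,.2972,.08,ang=21.4)
c=cap('side'); save(c,'f1',(250,150,470,360),2.8)
E
```

```text
pos [0.404  0.2969 0.1738] ang 21.4 q [ 0.47  0.2  -0.25  1.13 -0.    1.67] F [-0.  -0.4 -0.9] op 0.321 ff 24.7 t 27.82
n 3 [-0.01, 0.06, 3.13, -0.01, -0.01, 0.06, 3.13, -0.01, -0.01, 0.06, 3.13, -0.01]
```

View pics/f1.png

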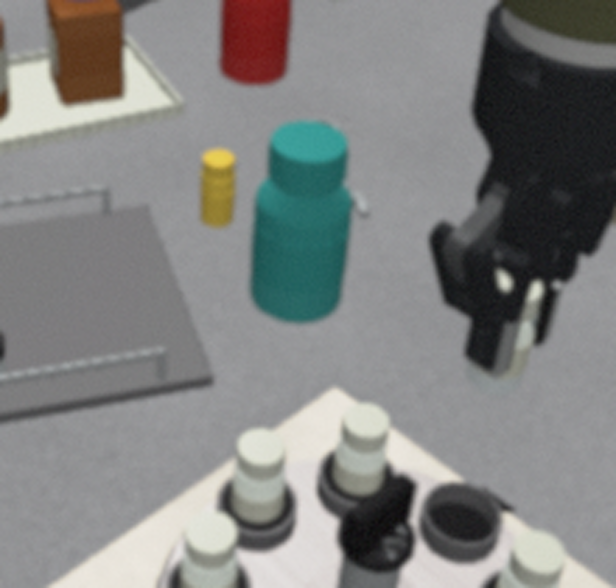

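The vial hangs upright in the fingers, its bottom near (494,380). The empty pocket's rim is at (460,510), with the arrow beside it. Numeric check before lowering:

```bash
python3 - <<'E'
from h import *
c=cap('side'); S=lambda x,y:((x+.5)/2.8-.5+250,(y+.5)/2.8-.5+150)
T=lambda p:((np.array(p)+.5-[250,150])*2.8-.5).round(1)
print('bottom centre pred',T(proj(c,[.404,.297,.154])),'edge lowest',[T(proj(c,[.404+.014*np.cos(a),.297+.014*np.sin(a),.154])).tolist() for a in np.radians([0,90,180,270])])
print('pocket rim side',atz(c,*S(461,511),.052)[:2], 'rim pred',T(proj(c,[.4058,.297,.052])))
E
```

```text
bottom centre pred [495.7 378.2] edge lowest [[471.5, 385.0], [511.3, 397.6], [519.5, 371.5], [480.8, 359.5]]
pocket rim side [0.40499107 0.29709313] rim pred [459.6 511.3]
```

Call:
servo_tool(rows=[0,0.1,2,0,0,0,3,0,0,0,3,0,0,0,1.6,0,0,0,0.8,0,0,0,0.4,0,0,0,0,0,0,0,0,0])

```text
time: 28.92
eef_pos: [0.4063, 0.2979, 0.0675]
tool_rot: [[-0.364, 0.931, 0.001], [0.931, 0.364, 0.001], [0.0, 0.001, -1.0]]
wrist_force: [0.6, -0.0, -0.3]
opening: 0.319
finger_force: 24.7
```

Call:
servo_tool(rows=[0,-0.1,0.4,0,0,0,0.4,0,0,0,0.25,0,0,0,0.1,0,0,0,0,0])

```text
time: 29.55
eef_pos: [0.4047, 0.2973, 0.0559]
tool_rot: [[-0.364, 0.931, 0.0], [0.931, 0.364, 0.0], [0.0, 0.0, -1.0]]
wrist_force: [-1.8, -1.7, 6.0]
opening: 0.319
finger_force: 25.4
```

Floor reached at the predicted height. Release and retreat.

Call:
servo_tool(rows=[0,0,0,0,0,0,0,0,0,0,0,0,0,0,0,0], jaw=0.6)

```text
time: 30.05
eef_pos: [0.4031, 0.2966, 0.0547]
tool_rot: [[-0.364, 0.931, -0.003], [0.931, 0.364, -0.001], [-0.0, -0.003, -1.0]]
wrist_force: [-4.6, -2.3, 1.5]
opening: 0.598
finger_force: 0.0
```

Call:
servo_tool(rows=[0,0,-1,0,0,0,-2.5,0,0,0,-4,0,0,0,-5,0,0,0,-5,0,0,0,-1,0])

```text
time: 30.8
eef_pos: [0.4073, 0.2985, 0.2451]
tool_rot: [[-0.364, 0.931, 0.008], [0.931, 0.364, 0.004], [0.001, 0.009, -1.0]]
wrist_force: [0.5, -0.2, 0.4]
opening: 0.602
finger_force: 0.0
```

```bash
python3 - <<'E'
from h import *
plan(.462,-.294,.235,ang=-3.8,vmax=6)
c=cap('side'); save(c,'f2',(130,90,470,390),2)
E
```

```text
pos [0.4073 0.2985 0.2451] ang 21.3 q [ 0.47  0.17 -0.11  1.28 -0.    1.67] F [ 0.5 -0.2  0.4] op 0.602 ff 0.0 t 30.8
n 10 [-5.72, -1.65, 0.1, 2.51, -5.78, -1.39, 0.1, 2.51, -5.84, -1.14, 0.1, 2.51, -5.88, -0.88, 0.1, 2.51, -5.92, -0.62, 0.1, 2.51, -5.94, -0.36, 0.1, 2.51, -5.95, -0.1, 0.1, 2.51, -5.95, 0.16, 0.1, 2.51, -5.94, 0.42, 0.1, 2.51, -5.91, 0.68, 0.1, 2.51]
```

View pics/f2.png

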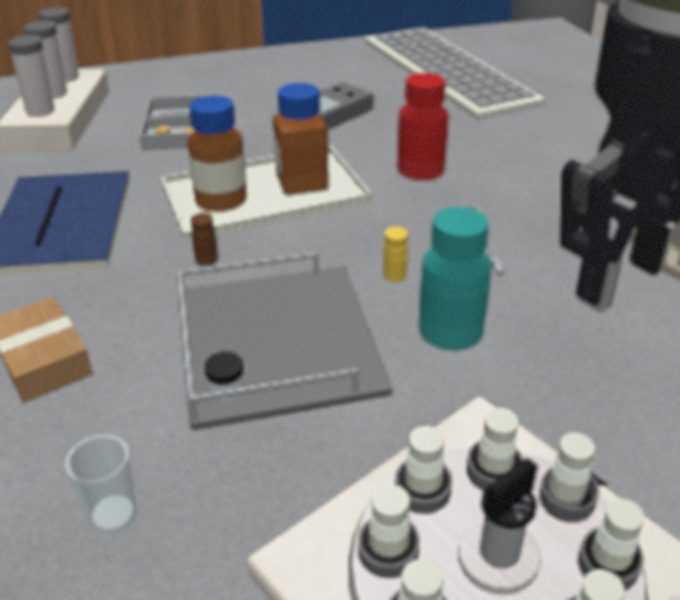

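The vial (572,475) stands upright in the pocket by the arrow. The stand holds only the jar (223,366), and both bottles stand in the tray at (217,155) and (302,140). Now return the square bottle.

```bash
python3 - <<'E'
from h import *
import pickle
c=cap('side'); print('vial cap',atz(c,577.5/2-.5+130,441.5/2-.5+90,.096)[:2], 'pred', (proj(c,[.4055,.297,.096])+.5-[130,90])*2)
E
```

```text
vial cap [0.40342165 0.29193326] pred [578.66915046 447.19575507]
```

Call:
servo_tool(rows=[-4,-1.2,0,2.5,-5.7,-1.4,0,2.5,-5.8,-1.1,0.1,2.5,-5.9,-0.9,0.1,2.5,-5.9,-0.6,0.1,2.5,-5.9,-0.4,0.1,2.5,-5.9,-0.1,0.1,2.5,-5.9,0.2,0.1,2.5], jaw=1)

```text
time: 31.9
eef_pos: [0.4461, -0.1581, 0.2326]
tool_rot: [[-0.022, 1.0, -0.002], [1.0, 0.022, 0.001], [0.001, -0.002, -1.0]]
wrist_force: [1.2, -0.0, 0.4]
opening: 0.999
finger_force: 0.0
```

```bash
python3 - <<'E'
from h import *
plan(.460,-.2935,.225,ang=-3.8,vmax=5)
E
```

```text
pos [ 0.4461 -0.1581  0.2326] ang 1.2 q [-0.51  0.12 -0.2   1.26  0.    1.04] F [ 1.2 -0.   0.4] op 0.999 ff 0.0 t 31.9
n 3 [-4.52, 0.36, 0.25, 1.68, -4.51, 0.5, 0.25, 1.68, -4.49, 0.63, 0.25, 1.68]
```

Call:
servo_tool(rows=[-4.5,0.4,0.2,1.7,-4.5,0.5,0.2,1.7,-3.5,0.5,0.2,1.7,-1,0.1,0.2,0,0,0,0,0])

```text
time: 32.52
eef_pos: [0.46, -0.2912, 0.2247]
tool_rot: [[0.066, 0.998, -0.002], [0.998, -0.066, 0.002], [0.002, -0.002, -1.0]]
wrist_force: [-0.3, 1.1, -0.6]
opening: 1.002
finger_force: 0.0
```

```bash
python3 - <<'E'
from h import *
plan(.460,-.2935,.1015,ang=-3.8,vmax=3)
E
```

```text
pos [ 0.46   -0.2912  0.2247] ang -3.8 q [-0.71  0.26 -0.04  1.27  0.    0.92] F [-0.3  1.1 -0.6] op 1.002 ff 0.0 t 32.52
n 5 [-0.05, 0.0, 2.46, 0.0, -0.05, 0.0, 2.46, 0.0, -0.05, 0.0, 2.46, 0.0, -0.05, 0.0, 2.46, 0.0, -0.05, 0.0, 2.46, 0.0]
```

Call:
servo_tool(rows=[-0.1,0,2.5,0,-0.1,0,3,0,0,0,3,0,0,0,2.4,0,0,0,1.4,0,0,0,0,0,0,0,0,0])

```text
time: 33.4
eef_pos: [0.4612, -0.2936, 0.1043]
tool_rot: [[0.065, 0.998, 0.001], [0.998, -0.065, -0.001], [-0.001, 0.001, -1.0]]
wrist_force: [-0.2, -1.0, -0.2]
opening: 1.0
finger_force: 0.0
```

Call:
servo_tool(rows=[0,0,0,0,0,0,0,0,0,0,0,0,0,0,0,0,0,0,0,0,0,0,0,0], jaw=0, newtons=40)

```text
time: 34.15
eef_pos: [0.4613, -0.294, 0.1043]
tool_rot: [[0.065, 0.998, 0.002], [0.998, -0.065, -0.001], [-0.001, 0.002, -1.0]]
wrist_force: [1.7, 0.5, 5.3]
opening: 0.624
finger_force: 42.1
```

Call:
servo_tool(rows=[0,0,-0.5,0,0,0,-1.5,0,0,0,-2.5,0,0,0,-2.5,0,0,0,-2.5,0,0,0,-0.8,0,0,0,0,0])

```text
time: 35.02
eef_pos: [0.4607, -0.2937, 0.2065]
tool_rot: [[0.066, 0.998, 0.001], [0.998, -0.066, -0.0], [-0.0, 0.001, -1.0]]
wrist_force: [-0.3, -0.9, -4.3]
opening: 0.625
finger_force: 43.3
```

```bash
python3 - <<'E'
from h import *
plan(.5354,.055,.207,ang=-3.8,n=8)
E
```

```text
pos [ 0.4607 -0.2937  0.2065] ang -3.8 q [-0.71  0.27 -0.08  1.22  0.    0.92] F [-0.3 -0.9 -4.3] op 0.625 ff 43.3 t 35.02
n 8 [4.41, 0.65, -0.01, 0.01, 4.41, 0.65, -0.01, 0.01, 4.41, 0.65, -0.01, 0.01, 4.41, 0.64, -0.01, 0.01, 4.41, 0.64, -0.01, 0.01, 4.41, 0.64, -0.01, 0.01, 4.41, 0.64, -0.01, 0.01, 4.41, 0.64, -0.01, 0.01]
```

Call:
servo_tool(rows=[1.5,0.2,0,0,3.5,0.5,0,0,5,0.7,0,0,5,0.8,0,0,5,0.8,0,0,5,0.8,0,0,4.5,0.6,0,0,3,0.4,0,0])

```text
time: 36.02
eef_pos: [0.5287, 0.0308, 0.2051]
tool_rot: [[0.063, 0.998, -0.002], [0.998, -0.063, 0.001], [0.001, -0.002, -1.0]]
wrist_force: [-0.0, -0.5, -4.2]
opening: 0.619
finger_force: 43.2
```

Call:
servo_tool(rows=[1.5,0.2,0,0,0.8,0.1,0,0,0,0,0,0])

```text
time: 36.4
eef_pos: [0.534, 0.0502, 0.206]
tool_rot: [[0.065, 0.998, -0.001], [0.998, -0.065, -0.0], [-0.0, -0.001, -1.0]]
wrist_force: [-0.3, -0.8, -3.8]
opening: 0.623
finger_force: 43.2
```

```bash
python3 - <<'E'
from h import *
plan(.5354,.0560,.116,ang=-3.8,vmax=2.5)
E
```

```text
pos [0.534  0.0502 0.206 ] ang -3.8 q [-0.06  0.25 -0.1   1.22 -0.    1.58] F [-0.3 -0.8 -3.8] op 0.623 ff 43.2 t 36.4
n 4 [0.15, 0.02, 2.25, 0.01, 0.15, 0.02, 2.25, 0.01, 0.15, 0.02, 2.25, 0.01, 0.15, 0.02, 2.25, 0.01]
```

Call:
servo_tool(rows=[0.3,0,1.5,0,0.2,0,2.5,0,0.1,0,2.5,0,0,0,1.6,0,0,0,0.8,0,0,0,0.2,0,0,0,0,0,0,0,0,0])

```text
time: 37.4
eef_pos: [0.5353, 0.0563, 0.1161]
tool_rot: [[0.065, 0.998, 0.002], [0.998, -0.065, -0.0], [0.0, 0.002, -1.0]]
wrist_force: [0.5, -0.7, -4.3]
opening: 0.622
finger_force: 43.1
```

Call:
servo_tool(rows=[0,0,0.3,0,0,0,0.25,0,0,0,0.1,0,0,0,0,0])

```text
time: 37.9
eef_pos: [0.535, 0.0565, 0.1102]
tool_rot: [[0.065, 0.998, 0.001], [0.998, -0.065, 0.0], [0.0, 0.001, -1.0]]
wrist_force: [-1.2, 0.3, 6.1]
opening: 0.623
finger_force: 44.1
```

Down on the board at the expected height. Release, then fetch the round one.

Call:
servo_tool(rows=[0,0,0,0,0,0,0,0,0,0,0,0,0,0,0,0,0,0,-2,0,0,0,-3.5,0,0,0,-5,0,0,0,-1,0], jaw=1)

```text
time: 38.9
eef_pos: [0.5366, 0.0563, 0.2275]
tool_rot: [[0.065, 0.998, 0.006], [0.998, -0.065, -0.0], [0.0, 0.006, -1.0]]
wrist_force: [0.4, 0.7, -0.2]
opening: 0.998
finger_force: 0.0
```

Call:
servo_tool(rows=[-4,0.7,0,0,-5.8,1.1,0,0,-5.8,1.1,0,0,-5.8,1.1,0,0,-5.8,1,0,0,-4,0.8,0,0,-2,0.4,0,0,0,0,0,0])

```text
time: 39.9
eef_pos: [0.5745, -0.2796, 0.2227]
tool_rot: [[0.067, 0.998, -0.001], [0.998, -0.067, 0.001], [0.001, -0.001, -1.0]]
wrist_force: [-0.5, 0.6, -0.4]
opening: 0.998
finger_force: 0.0
```

```bash
python3 - <<'E'
from h import *
plan(.574,-.2862,.1025,ang=-3.8,vmax=3)
E
```

```text
pos [ 0.5745 -0.2796  0.2227] ang -3.8 q [-0.58  0.44  0.22  1.35  0.    1.06] F [-0.5  0.6 -0.4] op 0.998 ff 0.0 t 39.9
n 5 [-0.13, -0.0, 2.4, -0.01, -0.13, -0.0, 2.4, -0.01, -0.13, -0.0, 2.4, -0.01, -0.13, -0.0, 2.4, -0.01, -0.13, -0.0, 2.4, -0.01]
```

Call:
servo_tool(rows=[-0.4,0,2,0,-0.2,0,3,0,0,0,3,0,0,0,2.5,0,0,0,1.3,0,0,0,0,0,0,0,0,0])

```text
time: 40.78
eef_pos: [0.5752, -0.2848, 0.1071]
tool_rot: [[0.065, 0.998, 0.002], [0.998, -0.065, -0.001], [-0.001, 0.002, -1.0]]
wrist_force: [-0.3, -0.2, -0.1]
opening: 1.001
finger_force: 0.0
```

Call:
servo_tool(rows=[0,0,0,0,0,0,0,0,0,0,0,0,0,0,0,0,0,0,0,0,0,0,0,0], jaw=0, newtons=40)

```text
time: 41.52
eef_pos: [0.5748, -0.2854, 0.1069]
tool_rot: [[0.066, 0.998, 0.001], [0.998, -0.066, -0.001], [-0.001, 0.001, -1.0]]
wrist_force: [-1.7, 0.9, 6.3]
opening: 0.623
finger_force: 43.0
```

Call:
servo_tool(rows=[0,0,-0.5,0,0,0,-1.5,0,0,0,-2.5,0,0,0,-2.5,0,0,0,-2.5,0,0,0,-0.8,0,0,0,0,0])

```text
time: 42.4
eef_pos: [0.5746, -0.2851, 0.209]
tool_rot: [[0.065, 0.998, 0.001], [0.998, -0.065, -0.0], [-0.0, 0.001, -1.0]]
wrist_force: [0.2, 0.1, -5.5]
opening: 0.618
finger_force: 43.6
```

```bash
python3 - <<'E'
from h import *
plan(.5305,-.034,.207,ang=-3.8,n=8)
E
```

```text
pos [ 0.5746 -0.2851  0.209 ] ang -3.8 q [-0.59  0.45  0.19  1.31  0.    1.05] F [ 0.2  0.1 -5.5] op 0.618 ff 43.6 t 42.4
n 8 [3.1, -0.76, 0.02, 0.01, 3.1, -0.76, 0.02, 0.01, 3.1, -0.76, 0.02, 0.01, 3.1, -0.76, 0.02, 0.01, 3.1, -0.76, 0.02, 0.01, 3.1, -0.76, 0.02, 0.01, 3.1, -0.76, 0.02, 0.01, 3.1, -0.76, 0.02, 0.01]
```

Call:
servo_tool(rows=[1.5,-0.3,0,0,3.2,-0.7,0,0,4.2,-1,0,0,4.5,-1.2,0,0,4.3,-1.1,0,0,3.6,-0.9,0,0,2.4,-0.6,0,0,1.1,-0.3,0,0])

```text
time: 43.4
eef_pos: [0.5283, -0.0313, 0.208]
tool_rot: [[0.063, 0.998, -0.002], [0.998, -0.063, 0.001], [0.001, -0.002, -1.0]]
wrist_force: [0.5, -0.1, -4.8]
opening: 0.62
finger_force: 43.5
```

Call:
servo_tool(rows=[0,0,0,0,0,0,0,0])

```text
time: 43.65
eef_pos: [0.5299, -0.0342, 0.2086]
tool_rot: [[0.066, 0.998, -0.0], [0.998, -0.066, -0.0], [-0.0, -0.0, -1.0]]
wrist_force: [-0.6, -0.2, -3.6]
opening: 0.622
finger_force: 43.5
```

```bash
python3 - <<'E'
from h import *
plan(.5305,-.033,.119,ang=-3.8,vmax=2.5)
E
```

```text
pos [ 0.5299 -0.0342  0.2086] ang -3.8 q [-0.22  0.24 -0.11  1.22 -0.    1.42] F [-0.6 -0.2 -3.6] op 0.622 ff 43.5 t 43.65
n 4 [0.03, 0.01, 2.24, 0.0, 0.03, 0.01, 2.24, 0.0, 0.03, 0.01, 2.24, 0.0, 0.03, 0.01, 2.24, 0.0]
```

Call:
servo_tool(rows=[0,0,1.5,0,0,0,2.5,0,0,0,2.5,0,0,0,1.5,0,0,0,0.7,0,0,0,0.2,0,0,0,0,0,0,0,0,0])

```text
time: 44.65
eef_pos: [0.5304, -0.0336, 0.1206]
tool_rot: [[0.065, 0.998, 0.002], [0.998, -0.065, -0.0], [-0.0, 0.002, -1.0]]
wrist_force: [0.8, 0.9, -4.9]
opening: 0.618
finger_force: 43.5
```

Call:
servo_tool(rows=[0,0,0.4,0,0,0,0.2,0,0,0,0.1,0,0,0,0,0])

```text
time: 45.15
eef_pos: [0.5296, -0.0335, 0.113]
tool_rot: [[0.065, 0.998, -0.0], [0.998, -0.065, 0.0], [0.0, -0.0, -1.0]]
wrist_force: [-1.0, 0.1, -2.0]
opening: 0.616
finger_force: 43.8
```

Call:
servo_tool(rows=[0,0,0.1,0,0,0,0,0])

```text
time: 45.4
eef_pos: [0.5297, -0.0335, 0.113]
tool_rot: [[0.065, 0.998, 0.0], [0.998, -0.065, -0.0], [-0.0, 0.0, -1.0]]
wrist_force: [-4.0, 0.6, 5.4]
opening: 0.622
finger_force: 44.7
```

Call:
servo_tool(rows=[0,0,0,0,0,0,0,0,0,0,0,0,0,0,0,0,0,0,-2,0,0,0,-3.5,0,0,0,-5,0,0,0,-2,0], jaw=1)

```text
time: 46.4
eef_pos: [0.5311, -0.0338, 0.2399]
tool_rot: [[0.065, 0.998, 0.004], [0.998, -0.065, -0.001], [-0.001, 0.004, -1.0]]
wrist_force: [1.0, -0.3, -0.9]
opening: 1.002
finger_force: 0.0
```

Call:
servo_tool(rows=[-5,0,0,0,-5.5,0,0,0,-5.5,0,0,0,-5.5,0,0,0,-5.5,-2,0,0,-3,-1,0,0,0,0,0,0,0,0,0,0])

```text
time: 47.4
eef_pos: [0.4803, -0.3304, 0.2366]
tool_rot: [[0.065, 0.998, -0.0], [0.998, -0.065, 0.001], [0.001, -0.0, -1.0]]
wrist_force: [-0.2, -0.5, -0.7]
opening: 1.002
finger_force: 0.0
```

```bash
python3 - <<'E'
from meas import *
import pickle
st()
c=cap('top'); d=cap('side'); pickle.dump((c,d),open('end.pkl','wb'))
c0=pickle.load(open('top0.pkl','rb')); d0=pickle.load(open('side0.pkl','rb'))
for n,cc in (('now',c),('start',c0)):
    for ce,a,bb in blobs(cc,'blue'):
        if 200<a<1500 and 290<ce[0]<360: print(n,ce.round(1),a,fit([(cc,ce)],.118,.148,.027,[.5,0]).x.round(4))
for n,cc in (('now',d),('start',d0)):
    for ce,a,bb in blobs(cc,'blue'):
        if 240<ce[0]<330 and ce[1]>150: print(n,ce.round(1),a,bb)
# pixel change around the stand jar and the loaded pocket
for ce,a,bb in blobs(c,'black',40):
    if ce[0]<340: print('black',ce.round(1),a)
c2=pickle.load(open('top2.pkl','rb'))
g=lambda q:np.array(q['frame'])[150:245,165:240].mean(2); print('carousel diff top2->now',np.abs(g(c)-g(c2)).mean(), cv2.phaseCorrelate(g(c2),g(c)))
m=np.abs(g(c)-g(c2))>50; ys,xs=np.nonzero(m); print('changed px',len(xs),xs.mean()+165 if len(xs) else 0,ys.mean()+150 if len(ys) else 0, 'pocket px',proj(c,[.4055,.297,.052]))
E
```

```text
t 47.4 pos [ 0.4803 -0.3304  0.2366] rot [[0.065, 0.998, -0.0], [0.998, -0.065, 0.001], [0.001, -0.0, -1.0]] F [-0.2 -0.5 -0.7] op 1.002420056975124 ff 0.0 q [-0.74  0.33  0.08  1.32  0.    0.9 ]
now [309.5 168.1] 328 [0.5389 0.0575]
now [344.1 172. ] 329 [ 0.5326 -0.0346]
start [310.  167.6] 324 [0.5402 0.0562]
start [343.9 171.3] 325 [ 0.5343 -0.0342]
now [284.2 206.7] 1287 [266 180  38  53]
start [283.3 206.7] 1259 [265 180  38  53]
black [255.9  47.5] 79
black [309.5  49.7] 84
black [308.7 146.9] 94
black [208.3 187.1] 52
black [250.9 293.6] 300
black [240.9 320.2] 47
carousel diff top2->now 8.101941520467836 ((0.5008495773250132, 0.08594823186366796), 0.7640043677370829)
changed px 402 200.2363184079602 232.72139303482587 pocket px [221.93404528 218.61476181]
```

```bash
python3 - <<'E'
from meas import *
import pickle
c,d=pickle.load(open('end.pkl','rb')); c2=pickle.load(open('top2.pkl','rb'))
G=lambda q:np.array(q['frame']).astype(np.float32).mean(2)
for n,(u,v) in {'cap1':(206,166),'cap2':(227,167),'cap3':(190,180),'cap4':(187,201),'cap5':(200,217),'knob':(210,187)}.items():
    t=G(c2)[v-10:v+11,u-10:u+11]; s=G(c)[v-14:v+15,u-14:u+15]
    r=cv2.matchTemplate(s,t,cv2.TM_CCOEFF_NORMED); k=np.unravel_index(r.argmax(),r.shape); print(n,'shift',k[1]-4,k[0]-4,round(float(r.max()),3))
# loaded vial cap: bright spot near the expected pixel, compared with neighbour as template
e=proj(c,[.4055,.297,.096]); t=G(c2)[217-9:217+8,198-9:198+8]; u,v=np.round(e).astype(int)
s=G(c)[v-16:v+17,u-16:u+17]; r=cv2.matchTemplate(s,t,cv2.TM_CCOEFF_NORMED); k=np.unravel_index(r.argmax(),r.shape); print('loaded cap expected',e,'match centre',u-16+k[1]+9,v-16+k[0]+9,r.max())
E
```

```text
cap1 shift 0 0 0.998
cap2 shift 0 0 0.998
cap3 shift 0 0 0.998
cap4 shift 0 0 0.998
cap5 shift 0 0 0.998
knob shift 0 0 0.998
loaded cap expected [218.27129229 215.50439281] match centre 220 218 0.8597591
```

```bash
python3 -c "
from workcell import robot
print(robot.job_done())"
```

```text
the job is handed in; nothing more can be done
None
```

The job is handed in: the vial is in the formerly empty pocket at the load arrow, both bottles are within about 2 mm of their starting spots, and the jar was never touched; the hand-in call returned no verdict.

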